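# Hang the dip carrier in the snap hook

### The job

Lift the dip carrier out of the narrow soak trough by its tall ring, stand it upright on the bare bench and let go of it. Then take it again by one of its end lugs, bring its ring over the nose of the drip stand's snap hook, press the sprung gate down with the ring and let it snap shut, so that the carrier is left hanging freely and upright in the shut hook. Do not tip the carrier or disturb the other things on the bench.

Things in the scene. Friction and masses are not known exactly. Their poses are not given: they have to be found in the camera images.
- carrier: dip carrier, loose, about 0.22 kg: flat steel foot bar 36 (x) x 208 (y) x 10 mm that stands by itself, with a tall ring in the middle, a grip lug at each end and four 10 mm studs on the bar at y = +-35 and +-55 mm. Origin: centre of its underside; y along its length, z up. The same when turned half a turn
- carrier_ring (a point): middle of the top bar of the carrier's tall ring, 100 mm above its underside (axes of the carrier). The ring is oblong, of 8 mm round bar, in the carrier's y-z plane; its opening is 26 mm wide (y) and runs from 10 to 96 mm above the underside; the top bar is straight for 20 mm
- lug_a (a point): centre of the grip lug at the carrier's +y end: upright rounded block 20 (x) x 24 (y) x 46 mm, from 10 to 56 mm above the underside; this point is 33 mm above the underside and 90 mm from the ring's middle
- lug_b (a point): centre of the same lug at the -y end
- trough_rim (a point): centre of the open top of the fixed steel soak trough in which the carrier stands at the start; y along its length, z up. Outside 52 (x) x 224 (y) x 76 mm, walls and floor 4 mm, two feet 70 mm wide in x. Carrier has 4 mm room all round: the lugs are below the rim without room for fingers, only the top 28 mm of the ring shows
- hook_mouth (a point): mouth of the fixed drip stand's snap hook, at the shut gate's centre line, 190 mm above the bench; x from the nose back to the column, y across, z up. Upturned hook of 11 mm round bar in the x-z plane, growing from the column to -x. Centre line x,z in mm from here: (46,-37) (18,-39) (-4,-42) (-14,-35) (-19,-22) (-18,-10) (-14,1) (-12,8)=end of nose. Nose top z=+13.5, hook bottom z=-47.5
- gate_tip (a point): free end of the gate (turns with it): an 8 mm round bar, shut level from its hinge at x=+30 to its end at x=-6 mm from hook_mouth, z=0, against the nose. A ring bar pushed down at x about -1 (just behind the nose) swings it down, slips past at z about -24 and rests in the hook near x=-5, z=-32 mm; moving some 5 mm towards the nose on the way down helps
- stand: the fixed drip stand; origin on the bench straight under hook_mouth, same axes. Drip tray x -35 to +45, y -110 to +110 mm, 14 mm high; hook plate's front at x=+44; column behind it x +48 to +72, 50 mm wide, 270 mm tall; foot plate x +46 to +90, y -75 to +75, 12 mm high
- gate (a joint): angle of the hook's sprung gate: 0 = shut, grows as the free end is pushed down into the hook, stop at 1.0 rad; the spring always shuts it; the free end needs about 2 N to start and 5 N when wide open
- v_block: loose bystander on the bench, leave alone: plain steel V block, 45x50x40 mm; origin at the centre of its underside
- paste_tin: loose bystander on the bench, leave alone: round tin with green lid, 67 mm across, 37 mm high; origin at the centre of its underside
- flap_disc: loose bystander on the bench, leave alone: worn flap disc lying flat, 90 mm across, 9 mm high; origin at the centre of its underside
- cover_casting: loose bystander on the bench, leave alone: small cast cover with a flange, 64 (x) x 73 (y) x 33 mm; origin at the centre of its underside
- abrasive_stone: loose bystander on the bench, leave alone: two-layer dressing stone, 24 (x) x 100 (y) x 22 mm; origin at the centre of its underside
- guard_post (a point): foot of a fixed 30 mm square post, 1.3 m tall, at the left end of the machine guard between robot and bench; from it a fixed bar (x 0.305 to 0.355) runs along the bench front 0.96 m to -y, its top 47 mm above the bench. The guard's sheet, slid open, stands over the bar only at y below -0.31: reach over the bar between post and sheet

How it is judged:
By the outcome, as a careful person would: the job done as asked, in the order asked, and still so for the second after the job is handed in, with the robot touching nothing.
It also fails if it takes over 61 s, if anything falls off the work surface, if the arm or the gripper's body presses on something with over 40 N, if the wrist force passes 120 N, or if a joint passes its speed limit or range.

### The arm

A 7-joint arm with a two-finger parallel gripper is mounted at the origin on a cart in front of the work surface, level with it; the furniture and walls round the work are solid. World frame = base frame: x ahead of the robot, y to its left, z up, the work surface at z = 0. Lengths are in m, angles in rad, forces in N, time in s.
With the tool pointing down it reaches from about 0.425 to 0.8 m from the base axis. Payload 8.3 kg.
Tool frame: the origin (TCP) lies midway between the tips of the shut fingers; the grasp point (between the pads) lies 19 mm behind it (robot.tcp_to_grasp is the distance from the TCP to the grasp point, in m); z points along the fingers, y is the direction in which the jaws open and shut (so a half turn about z gives the same grasp; the last joint's range is limited). The gripper opens to 85 mm and grips with 20 to 120 N. Pads are 22 mm wide; open, the fingers measure 114 mm over their backs; the gripper's body (76 mm by 85 mm) begins 54 mm behind the grasp point. The pads swing forward as they close: fully open they stand 13 mm farther back than shut.
Start: joints at [-1.349, 0.383, 0.016, 1.37, -0.006, 1.388, -0.046], TCP at [0.176, 0.6, 0.231] pointing down, gripper open.
Joint ranges: [-2.95, 2.95], [-0.25, 2.06], [-1.52, 1.56], [0.18, 2.33], [-1.44, 4.58], [0.02, 2.06], [-3.01, 3.01]. Speed limits (rad/s): [2.39, 2.39, 3.01, 3.01, 3.14, 3.14, 3.14].

### API

Orientations are given as a unit quaternion [w, x, y, z].
In Python, from bench import robot gives the robot as it stands.
- The arm moves only by the shell command python3 -m inch 'ROWS'. ROWS is JSON, a list that holds one entry, the list of rows, each a list of 7 numbers: the shift along the tool's x, y, z as a fraction of full scale, then the turn, a rotation vector about the tool's x, y, z as a fraction of full scale, then the closure, from 0 (fully open) to 1 (shut). In form: [[[tx, ty, tz, rx, ry, rz, jaw], ...]]. A call has 1 to 8 rows; each row is the pose to reach, as a shift and turn from the pose commanded when the call began, along the tool's axes at that moment; what a row does not reach only later rows make up. Full scale, the value 1, is 0.4 m for a shift and 45 degrees for a turn. A row lasts 1/8 s, in which the tool goes at most 62.5 mm and 10.7 degrees, less where a joint would pass 70% of its speed; a pose out of reach is approached as far as the arm can. A call with a number of a shift or a turn outside -1 to 1 is refused whole. A call with a gripper value outside its range is refused whole. The fingers move at their own pace and stop on an object; the grip force is fixed at half the most. Time passes only in rows, so rows that repeat a pose let the fingers close. It gives the time, the measured TCP pose, the force and the opening at its end, in the units of the state.
- robot.get_obs(): the state, without advancing time (a new reading comes with each control period).
- robot.capture(name): name is "side" or "top" or "wrist"; returns a dict with "img" (420x560x3 uint8, blue, green, red), "fx", "fy", "cx", "cy" (pixels), "k1" (the pictures are not rectified: a ray, as slopes to the right and down, at radius r is drawn at 1 + k1 r^2 times it, then the intrinsics apply), "extrinsics" (4x4, takes a point from camera to world coordinates); the wrist camera has in their place "T_tool_cam" (4x4, takes a point from camera to tool coordinates, whose origin is the TCP and whose axes are the flange's). Camera axes: x right, y down, z forward; pixel columns grow to the right and rows downward; lengths in m; the calibration is good to about 2 mm. A picture is of the moment at which its call begins: read the wrist's pose just before it. There is no depth.
- robot.close_job(): hands the job in, once; it reports no verdict.
The state is a dict: "t": time; "joints": joint angles; "joint_velocities": joint speeds; "tau": joint torques, N m; "tool_pos": TCP position; "orientation": TCP orientation; "wrist_force": force on the tool from outside, world axes, zero at the start; "ft_torque": the same for the moment, N m; "gripper_width": finger opening in m.
Only numpy, scipy, OpenCV 4.12 (cv2) and the standard library are available. Lean on these libraries where they do the work, as an engineer would, in place of code of your own. Each camera call takes 0.05 s, during which the arm holds its last target.

## Working session

There is one attempt and no reset: what is moved stays moved. The work goes in short steps, Python scripts to look and compute and a shell command to move; the robot and the scene stay as the last step left them, time stands still between calls to the robot, and variables do not carry over. Pictures are saved under pics/ and viewed, and the job is handed in when it is done.

```bash
ls; mkdir -p pics; python3 - <<'E'
from bench import robot
import cv2,json
o=robot.get_obs();print({k:o[k] for k in('t','tool_pos','orientation','gripper_width','wrist_force')})
print(robot.tcp_to_grasp)
for n in('side','top','wrist'):
    c=robot.capture(n);cv2.imwrite(f'pics/{n}0.png',c['img'])
    print(n,{k:(v.tolist() if hasattr(v,'tolist') else v) for k,v in c.items() if k!='img'})
E
```

```text
pics
{'t': 0.0, 'tool_pos': array([0.17542591, 0.59933525, 0.23024765]), 'orientation': array([-9.80921057e-05,  1.41884258e-01,  9.89882744e-01, -1.00019392e-03]), 'gripper_width': 0.08561971813486965, 'wrist_force': array([-0.1720914 , -0.31467561, -0.27917587])}
0.0187
side {'fx': 426.6728654824346, 'fy': 426.6728654824346, 'cx': 282.39722224141406, 'cy': 207.51858058595323, 'k1': -0.05390187655229445, 'extrinsics': [[0.971044904277182, -0.11980850543234739, 0.206682645385106, 0.24729174932122489], [-0.23873275943990202, -0.45457216171599835, 0.858120515640463, -0.9200193458193817], [-0.008857959557830425, -0.8826154722295045, -0.4700121963668182, 0.6658451888186732], [0.0, 0.0, 0.0, 1.0]]}
top {'fx': 391.32758567046875, 'fy': 391.32758567046875, 'cx': 277.9542072068522, 'cy': 202.96208204360042, 'k1': -0.04214144444627816, 'extrinsics': [[0.029365268229329687, -0.994931328080819, 0.09617345488832575, 0.3776882439713756], [-0.9995407317078592, -0.028507850850782127, 0.010277553054435796, 0.04577720400463706], [-0.007483761002110079, -0.09643108857213455, -0.9953115283558491, 1.2406937420199142], [0.0, 0.0, 0.0, 1.0]]}
wrist {'fx': 327.6021625192681, 'fy': 327.6021625192681, 'cx': 278.2063321294951, 'cy': 206.29773849390358, 'k1': -0.05518771793593447, 'T_tool_cam': [[-0.00036338779083075847, -0.9653875887383219, -0.26081923138319174, 0.06613116786656688], [0.9999998457268983, -0.0004603837926402642, 0.0003107940479369585, -0.00017648202246745015], [-0.00042011366346989204, -0.26081907820703787, 0.9653876071028352, -0.1423307627868114], [0.0, 0.0, 0.0, 1.0]]}
```

View pics/side0.png

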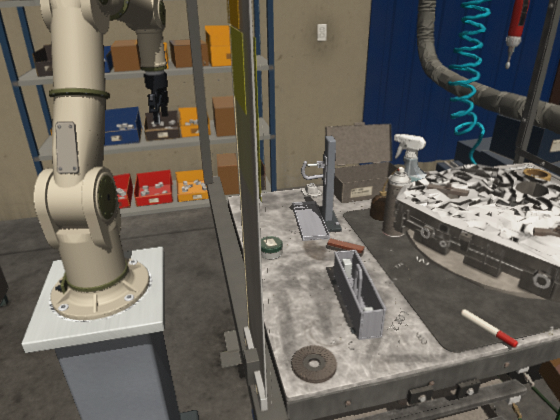

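View pics/top0.png

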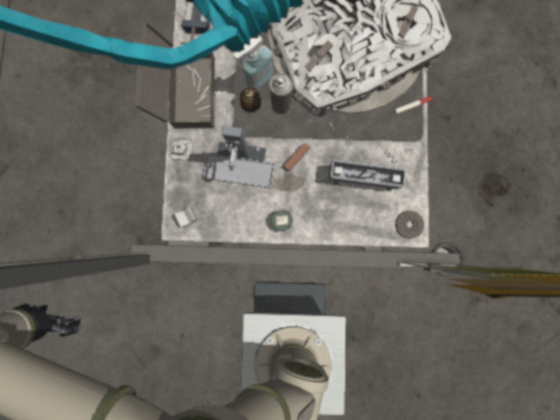

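View pics/wrist0.png

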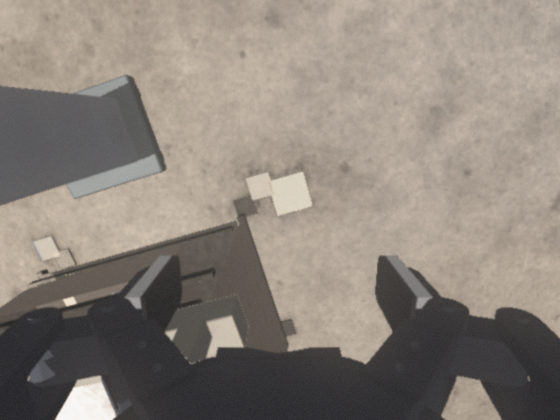

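```bash
cat > h.py <<'E'
import numpy as np,cv2
from bench import robot
from scipy.spatial.transform import Rotation as R
def T_tool(o):
    q=o['orientation'];T=np.eye(4);T[:3,:3]=R.from_quat([q[1],q[2],q[3],q[0]]).as_matrix();T[:3,3]=o['tool_pos'];return T
def cap(n):
    o=robot.get_obs();c=robot.capture(n)
    c['T']=np.array(c['extrinsics']) if 'extrinsics' in c else T_tool(o)@np.array(c['T_tool_cam'])
    c['K']=np.array([[c['fx'],0,c['cx']],[0,c['fy'],c['cy']],[0,0,1.]]);c['D']=np.array([c['k1'],0,0,0.]);return c
def ray(c,uv):
    p=cv2.undistortPoints(np.array(uv,float).reshape(-1,1,2),c['K'],c['D']).reshape(-1,2)
    d=np.c_[p,np.ones(len(p))]@c['T'][:3,:3].T
    return c['T'][:3,3],d
def plane(c,uv,z):
    o,d=ray(c,uv);return o+d*((z-o[2])/d[:,2])[:,None]
def proj(c,P):
    Ti=np.linalg.inv(c['T']);P=np.array(P,float).reshape(-1,3)@Ti[:3,:3].T+Ti[:3,3]
    return cv2.projectPoints(P,np.zeros(3),np.zeros(3),c['K'],c['D'])[0].reshape(-1,2)
def zoom(c,name,x0,y0,x1,y1,s):
    cv2.imwrite(f'pics/{name}.png',cv2.resize(c['img'][y0:y1,x0:x1],None,fx=s,fy=s,interpolation=cv2.INTER_CUBIC))
def tri(c1,p1,c2,p2):
    o1,d1=ray(c1,p1);o2,d2=ray(c2,p2);a=np.c_[d1[0],-d2[0]];t=np.linalg.lstsq(a,o2-o1,rcond=None)[0]
    A=o1+t[0]*d1[0];B=o2+t[1]*d2[0];return (A+B)/2,np.linalg.norm(A-B)
def obs():
    o=robot.get_obs();print('t',o['t'],'p',np.round(o['tool_pos'],4),'w',round(o['gripper_width'],4),'F',np.round(o['wrist_force'],1))
    print(np.round(T_tool(o)[:3,:3],3).tolist(), 'j',np.round(o['joints'],2))
    return o
def togo(p=None,yaw=None,o=None):
    """shift in tool units to reach TCP p with tool-x/y; yaw: target direction of tool x (deg, world), tool down"""
    o=o or robot.get_obs();T=T_tool(o)
    if p is not None: print('shift',np.round(T[:3,:3].T@(np.array(p)-T[:3,3])/0.4,4))
    if yaw is not None:
        a=np.radians(yaw);x=np.array([np.cos(a),np.sin(a),0]);z=np.array([0,0,-1.]);G=np.c_[x,np.cross(z,x),z]
        print('turn',np.round(R.from_matrix(T[:3,:3].T@G).as_rotvec()/np.radians(45),4))
E
python3 - <<'E'
from h import *
c=cap('top');zoom(c,'t1',130,110,430,270,2.6)
zoom(c,'t2',310,140,420,200,7)
zoom(c,'t3',190,115,290,205,6)
s=cap('side');zoom(s,'s1',290,120,430,350,2.6)
E
```

```text
(no output)
```

View pics/t1.png

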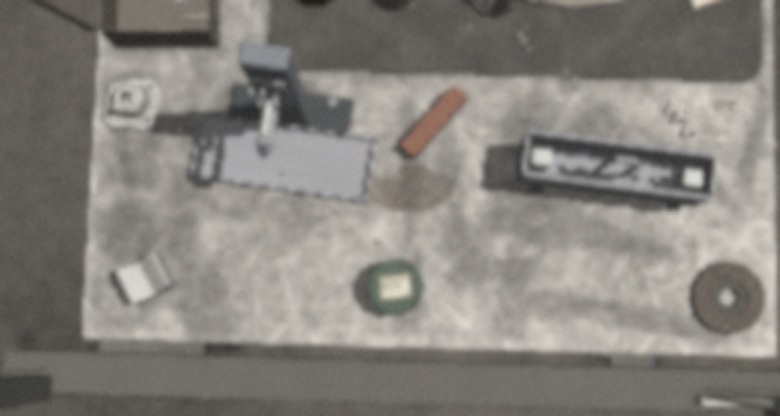

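View pics/t2.png

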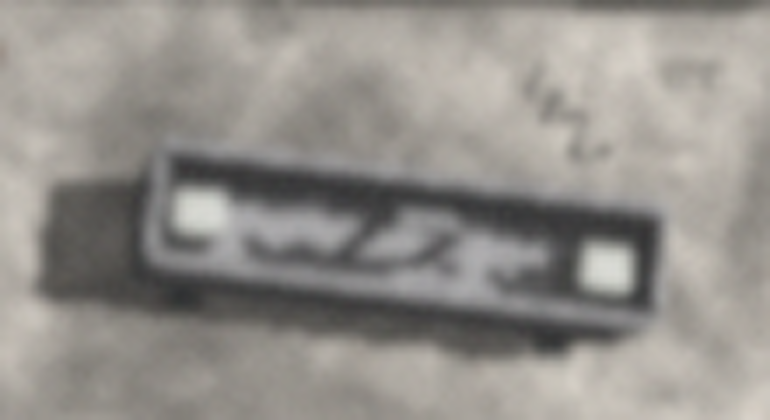

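View pics/t3.png

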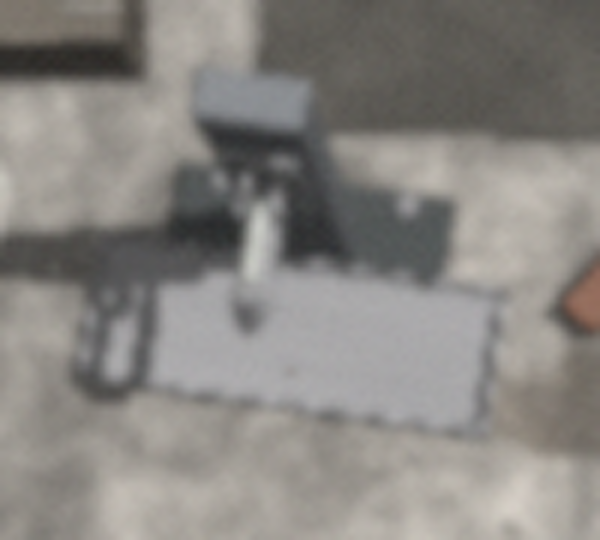

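View pics/s1.png

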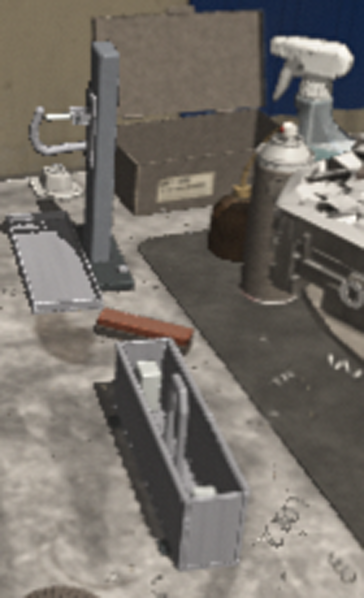

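```bash
python3 - <<'E'
from h import *
c=cap('top');s=cap('side')
g=c['img'].min(2)
m=(g[140:200,310:420]>175).astype(np.uint8)
n,l,st,ce=cv2.connectedComponentsWithStats(m)
for i in range(1,n):
    if st[i][4]>15:
        print(st[i],ce[i]+[310,140],plane(c,ce[i]+[310,140],.06))
def T2(p):return (p[0]/7+310-.5+.07,p[1]/7+140-.43)
rim=np.array([plane(c,[T2(p)],.076)[0] for p in [(158,148),(660,208),(648,328),(145,268)]]);print('rim',rim,rim.mean(0))
def T3(p):return (p[0]/6+190-.42,p[1]/6+115-.42)
print('tray',np.array([plane(c,[T3(p)],.014)[0] for p in [(500,293),(490,437),(95,395),(150,387),(280,262)]]))
# column top z=.27 corners
print('coltop',np.array([plane(c,[T3(p)],.27)[0] for p in [(198,70),(312,80),(305,132),(203,120)]]))
print('nose tip top view z=.2035',plane(c,[T3((248,322))],.20))
def T1(p):return (p[0]/2.6+130,p[1]/2.6+110)
for n,p,z in[('vb',(140,278),.04),('tin',(392,287),.037),('disc',(727,297),.009),('cast',(130,103),.03),('stone',(433,122),.022)]:print(n,plane(c,[T1(p)],z))
zoom(s,'s2',285,145,345,245,6);zoom(s,'s3',325,240,395,345,6)
print('side colums',s['img'].shape)
E
```

```text
[ 78   3  31  22 268] [401.81716418 151.55223881] [[ 0.66163989 -0.31854152  0.06      ]]
[63  8 10  8 50] [378.38 151.56] [[ 0.65937505 -0.24609986  0.06      ]]
[ 0 24  5 14 45] [311.82222222 169.97777778] [[ 0.59597461 -0.04252515  0.06      ]]
[26 28  8  5 33] [339.03030303 170.06060606] [[ 0.5981202 -0.1256858  0.06     ]]
[96 33  5  7 19] [407.84210526 176.        ] [[ 0.58598562 -0.33678686  0.06      ]]
[84 36  6  5 27] [396.40740741 177.92592593] [[ 0.57897196 -0.30160188  0.06      ]]
[ 0 43  6  9 26] [312.30769231 186.42307692] [[ 0.54531132 -0.04504493  0.06      ]]
[ 76  49  24  11 134] [397.15671642 195.00746269] [[ 0.52646625 -0.30384371  0.06      ]]
[102  50   8  10  38] [416.84210526 196.18421053] [[ 0.524611   -0.36413569  0.06      ]]
rim [[ 0.62316882 -0.10215705  0.076     ]
 [ 0.60334909 -0.31957668  0.076     ]
 [ 0.55088702 -0.31420663  0.076     ]
 [ 0.57059802 -0.09735572  0.076     ]] [ 0.58700074 -0.20832402  0.076     ]
tray [[0.62215165 0.07819281 0.014     ]
 [0.54499047 0.0810978  0.014     ]
 [0.56155374 0.29090896 0.014     ]
 [0.56662903 0.26188977 0.014     ]
 [0.63568455 0.19567592 0.014     ]]
coltop [[0.66386771 0.2027023  0.27      ]
 [0.66072989 0.15401825 0.27      ]
 [0.63806903 0.1560867  0.27      ]
 [0.64216506 0.19959253 0.27      ]]
nose tip top view z=.2035 [[0.56874263 0.18625602 0.2       ]]
vb [[0.44213307 0.34714991 0.04      ]]
tin [[0.44040399 0.04796554 0.037     ]]
disc [[ 0.44124209 -0.35849275  0.009     ]]
cast [[0.65545956 0.37337517 0.03      ]]
stone [[0.64351192 0.003846   0.022     ]]
side colums (420, 560, 3)
```

View pics/s2.png

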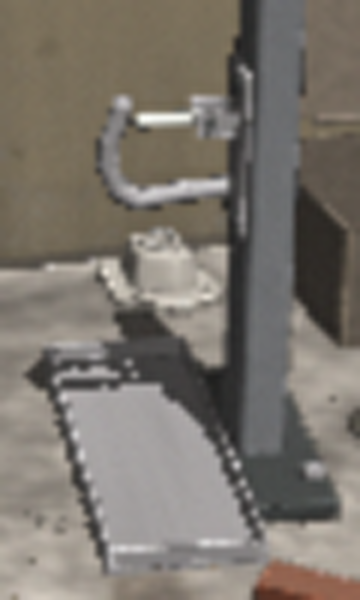

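View pics/s3.png

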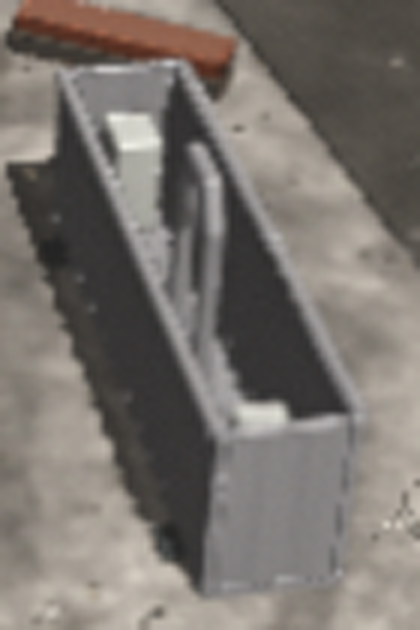

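```bash
python3 - <<'E'
from h import *
c=cap('top');s=cap('side')
zoom(c,'t4',0,230,260,380,3)
print(plane(c,[(133,247),(133,262),(163,247),(460,256)],.047))
for y in(.40,.45,.5):print(y,proj(c,[[.33,y,0.047],[.33,y,.5]]).tolist())
E
```

```text
[[ 0.34502294  0.49744252  0.047     ]
 [ 0.29956865  0.49466051  0.047     ]
 [ 0.34805251  0.40473535  0.047     ]
 [ 0.34672842 -0.50075157  0.047     ]]
0.4 [[164.21598570562588, 253.00218245048814], [93.91570725610845, 260.1717664588556]]
0.45 [[148.01144639453432, 252.458504857085], [68.3867363061353, 259.21903875539044]]
0.5 [[131.8785651370417, 251.90906352537044], [43.13626323912521, 258.2506441965088]]
```

View pics/t4.png

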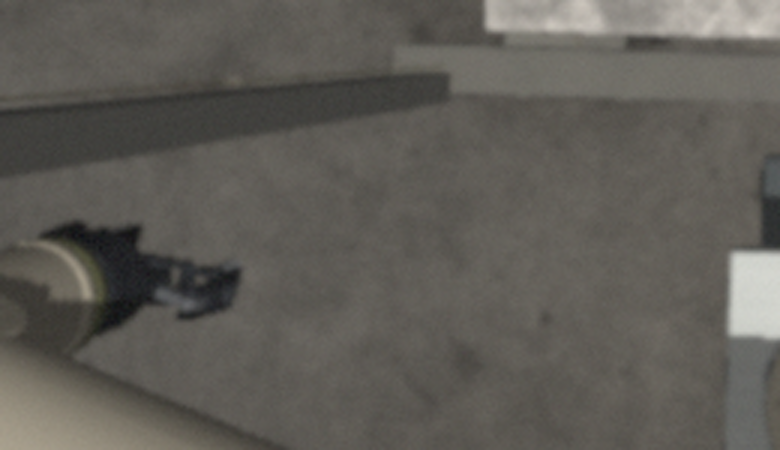

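```bash
cat >> h.py <<'E'
def rows(wps,o=None):
    """wps: list of (x,y,z,dyaw_deg world)"""
    o=o or robot.get_obs();T=T_tool(o)
    for w in wps:print(np.round(T[:3,:3].T@(np.array(w[:3])-T[:3,3])/0.4,3).tolist(), 'rz',round(-w[3]/45,3))
E
python3 - <<'E'
from h import *
o=obs()
W=[]
for r,a in[(.57,73.7),(.51,73.7),(.45,73.7),(.44,68),(.44,60.5),(.44,53),(.44,45.5),(.44,38)]:
    W.append((r*np.cos(np.radians(a)),r*np.sin(np.radians(a)),.24,a-73.7))
rows(W)
E
```

```text
t 0.45 p [0.1755 0.5998 0.2312] w 0.0853 F [0.5 0.6 0.5]
[[-0.96, 0.281, -0.0], [0.281, 0.96, -0.0], [0.0, -0.0, -1.0]] j [-1.35  0.38  0.02  1.37 -0.01  1.39 -0.05]
[0.0, -0.137, -0.022] rz -0.0
[0.0, -0.287, -0.022] rz -0.0
[0.0, -0.437, -0.022] rz -0.0
[-0.109, -0.468, -0.022] rz 0.127
[-0.251, -0.491, -0.022] rz 0.293
[-0.389, -0.533, -0.022] rz 0.46
[-0.52, -0.593, -0.022] rz 0.627
[-0.642, -0.669, -0.022] rz 0.793
```

```bash
python3 -m inch '[[[0,-0.137,-0.022,0,0,0,0],[0,-0.287,-0.022,0,0,0,0],[0,-0.437,-0.022,0,0,0,0],[-0.109,-0.468,-0.022,0,0,0.127,0],[-0.251,-0.491,-0.022,0,0,0.293,0],[-0.389,-0.533,-0.022,0,0,0.46,0],[-0.52,-0.593,-0.022,0,0,0.627,0],[-0.642,-0.669,-0.022,0,0,0.793,0]]]'
python3 - <<'E'
from h import *
o=obs()
W=[]
p=o['tool_pos'];A=np.degrees(np.arctan2(p[1],p[0]));print(A)
for r,a in[(.44,31),(.44,23.5),(.44,16),(.45,9),(.47,1),(.5,-5),(.54,-9),(.58,-14)]:
    W.append((r*np.cos(np.radians(a)),r*np.sin(np.radians(a)),.25,a-A))
rows(W)
E
```

```text
t: 1.45
tool_pos: [0.3483, 0.2695, 0.2404]
orientation: [0.0, 0.44, 0.898, 0.0]
wrist_force: [1.0, 0.4, 0.2]
gripper_width: 0.0854
t 1.45 p [0.3483 0.2695 0.2404] w 0.0854 F [1.  0.4 0.2]
[[-0.612, 0.791, 0.001], [0.791, 0.612, 0.001], [0.0, 0.001, -1.0]] j [-1.04 -0.04  0.31  1.84  0.01  1.34 -0.08]
37.737090980194395
[-0.129, -0.009, -0.024] rz 0.15
[-0.271, -0.035, -0.024] rz 0.316
[-0.407, -0.079, -0.024] rz 0.483
[-0.541, -0.115, -0.024] rz 0.639
[-0.703, -0.16, -0.024] rz 0.816
[-0.848, -0.183, -0.024] rz 0.95
[-0.983, -0.176, -0.024] rz 1.039
[-1.138, -0.203, -0.024] rz 1.15
```

```bash
python3 -m inch '[[[-0.129,-0.009,-0.024,0,0,0.15,0],[-0.271,-0.035,-0.024,0,0,0.316,0],[-0.407,-0.079,-0.024,0,0,0.483,0],[-0.541,-0.115,-0.024,0,0,0.639,0],[-0.703,-0.16,-0.024,0,0,0.816,0],[-0.848,-0.183,-0.024,0,0,0.95,0],[-0.983,-0.176,-0.024,0,0,0.97,0],[-1.0,-0.16,-0.024,0,0,0.97,0]]]'
python3 - <<'E'
from h import *
o=obs()
c=cap('wrist');cv2.imwrite('pics/w1.png',c['img'])
print(proj(c,[[.598,-.1257,.06],[.579,-.3016,.06],[.5885,-.2137,.104]]))
rows([(.55,-.21,.27,0),(.5885,-.2137,.24,0)])
E
```

```text
t: 2.45
tool_pos: [0.5435, -0.088, 0.2495]
orientation: [0.001, 0.743, 0.669, -0.001]
wrist_force: [-0.3, -0.2, -0.1]
gripper_width: 0.0852
t 2.45 p [ 0.5435 -0.088   0.2495] w 0.0852 F [-0.3 -0.2 -0.1]
[[0.105, 0.995, -0.0], [0.995, -0.105, -0.003], [-0.003, 0.0, -1.0]] j [-0.53  0.26  0.78  1.58 -0.18  1.38  0.16]
[[333.45808996 213.1647099 ]
 [325.99804775 353.045477  ]
 [336.16169054 310.08252124]]
[-0.308, 0.047, -0.051] rz 0.0
[-0.308, 0.143, 0.024] rz 0.0
```

View pics/w1.png

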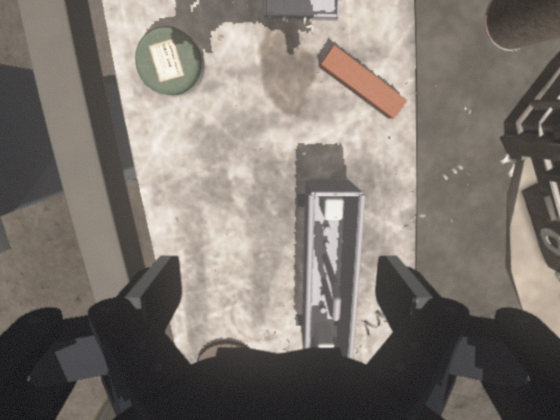

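```bash
python3 -m inch '[[[-0.16,0.07,0,0,0,0,0],[-0.308,0.143,0.05,0,0,0,0],[-0.308,0.143,0.1,0,0,0,0],[-0.308,0.143,0.1,0,0,0,0]]]'
python3 - <<'E'
from h import *
o=obs()
c=cap('wrist');cv2.imwrite('pics/w2.png',c['img'])
print(proj(c,[[.598,-.1257,.06],[.579,-.3016,.06],[.5885,-.2137,.104]]))
c=cap('side');zoom(c,'s4',300,200,420,350,4)
E
```

```text
t: 3.0
tool_pos: [0.5863, -0.2111, 0.2078]
orientation: [-0.002, 0.741, 0.671, -0.001]
wrist_force: [0.0, 0.8, 0.0]
gripper_width: 0.0852
t 3.0 p [ 0.5863 -0.2111  0.2078] w 0.0852 F [0.  0.8 0. ]
[[0.099, 0.995, -0.004], [0.995, -0.099, 0.001], [0.001, -0.004, -1.0]] j [-0.25  0.48  0.78  1.43 -0.34  1.37  0.45]
[[282.92403039  93.69783043]
 [280.81810049 283.42997914]
 [282.19812376 208.5789733 ]]
```

View pics/w2.png

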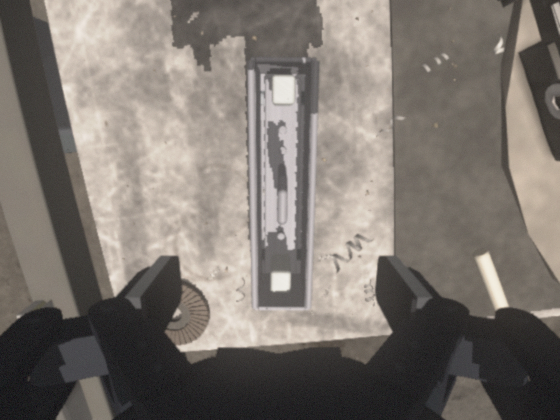

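View pics/s4.png

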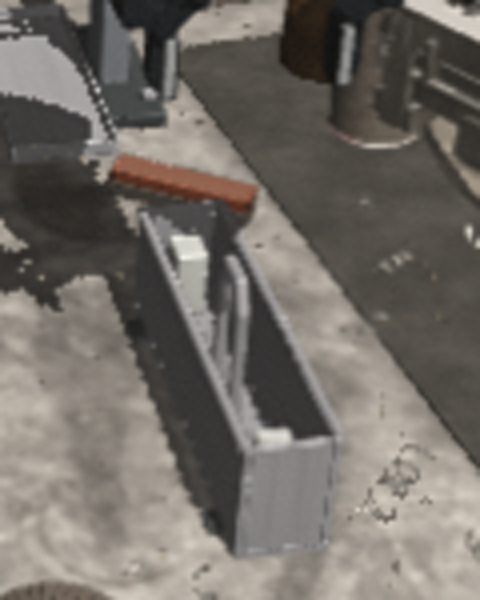

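```bash
python3 - <<'E'
from h import *
o=robot.get_obs();c=cap('wrist')
g=c['img'].min(2);m=np.zeros_like(g);m[60:310,262:305]=g[60:310,262:305]>195
n,l,st,ce=cv2.connectedComponentsWithStats(m.astype(np.uint8))
P=[]
for i in range(1,n):
    if st[i][4]>60: q=plane(c,[st[i][:2]+st[i][2:4]/2-.5],.06)[0];P.append(q);print(st[i],ce[i],q)
m=(P[0]+P[-1])/2;d=P[0]-P[-1];print(m,np.linalg.norm(d),np.degrees(np.arctan2(-d[0],d[1])))
zoom(c,'w3',240,50,330,320,2.2)
print('ring ends', plane(c,[(282,190),(282,222),(282,206)],.104))
E
```

```text
[272  79  20  26 516] [281.5  91.5] [ 0.59879384 -0.12223678  0.06      ]
[ 265  103   30  146 1235] [285.04291498 161.14817814] [ 0.59018394 -0.19409245  0.06      ]
[265 163  10  69 442] [268.11764706 202.15384615] [ 0.5791407  -0.21306009  0.06      ]
[270 273  17  18 283] [277.8869258  281.47349823] [ 0.57861094 -0.29923283  0.06      ]
[ 0.58870239 -0.2107348   0.06      ] 0.17814306681252806 -6.505349900754844
ring ends [[ 0.59156396 -0.19814205  0.104     ]
 [ 0.58912903 -0.22406269  0.104     ]
 [ 0.59036204 -0.21093274  0.104     ]]
```

View pics/w3.png

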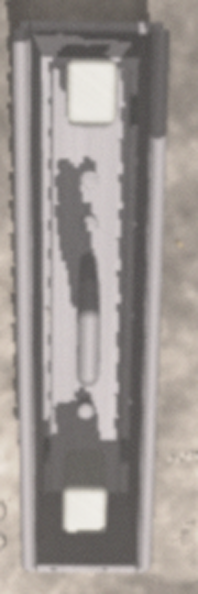

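```bash
python3 -m inch '[[[0,0.006,0.15,0,0,0,0],[0,0.006,0.25,0,0,0,0],[0,0.006,0.30,0,0,0,0],[0,0.006,0.309,0,0,0,0],[0,0.006,0.309,0,0,0,0]]]'
python3 - <<'E'
from h import *
o=obs()
c=cap('wrist');cv2.imwrite('pics/w4.png',c['img'])
E
```

```text
t: 3.78
tool_pos: [0.5908, -0.2123, 0.0879]
orientation: [0.001, 0.741, 0.672, 0.001]
wrist_force: [0.5, -0.7, -0.1]
gripper_width: 0.0853
t 3.775 p [ 0.5908 -0.2123  0.0879] w 0.0853 F [ 0.5 -0.7 -0.1]
[[0.098, 0.995, 0.002], [0.995, -0.098, -0.001], [-0.0, 0.002, -1.0]] j [-0.22  0.58  0.73  1.57 -0.42  1.14  0.5 ]
```

View pics/w4.png

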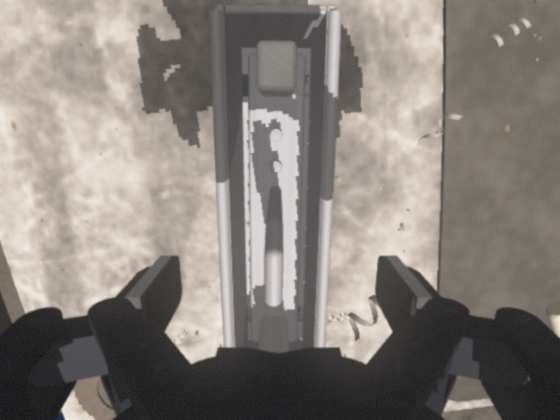

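```bash
python3 - <<'E'
from h import *
o=obs();c=cap('wrist')
print(plane(c,[(274,252),(274,305),(274,279)],.106))
togo([.5893,-.211,.084])
E
```

```text
t 3.825 p [ 0.591  -0.2126  0.0881] w 0.0856 F [-0.  -1.2  0.7]
[[0.098, 0.995, 0.003], [0.995, -0.098, -0.001], [-0.0, 0.003, -1.0]] j [-0.22  0.58  0.73  1.57 -0.42  1.14  0.5 ]
[[ 0.59016695 -0.19960207  0.106     ]
 [ 0.58764744 -0.22411705  0.106     ]
 [ 0.5889174  -0.21176663  0.106     ]]
shift [ 0.0037 -0.0045  0.01  ]
```

```bash
python3 -m inch '[[[0.003,-0.005,0.01,0,0,0,0],[0.003,-0.005,0.01,0,0,0,0.9],[0.003,-0.005,0.01,0,0,0,1],[0.003,-0.005,0.01,0,0,0,1],[0.003,-0.005,0.01,0,0,0,1],[0.003,-0.005,0.01,0,0,0,1],[0.003,-0.005,0.01,0,0,0,1]]]'
python3 - <<'E'
from h import *
o=obs()
c=cap('wrist');cv2.imwrite('pics/w5.png',c['img'])
c=cap('side');zoom(c,'s5',300,200,420,350,4)
E
```

```text
t: 4.75
tool_pos: [0.5881, -0.2109, 0.0822]
orientation: [0.0, 0.741, 0.671, 0.0]
wrist_force: [-0.4, -0.7, -0.7]
gripper_width: 0.006
t 4.75 p [ 0.5881 -0.2109  0.0822] w 0.006 F [-0.4 -0.7 -0.7]
[[0.098, 0.995, 0.0], [0.995, -0.098, -0.0], [-0.0, 0.0, -1.0]] j [-0.22  0.58  0.73  1.58 -0.42  1.13  0.5 ]
```

View pics/w5.png

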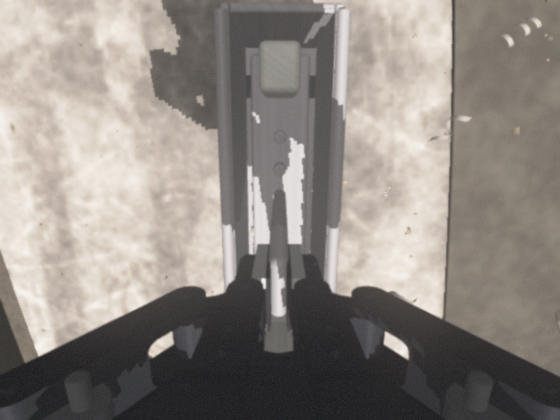

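View pics/s5.png

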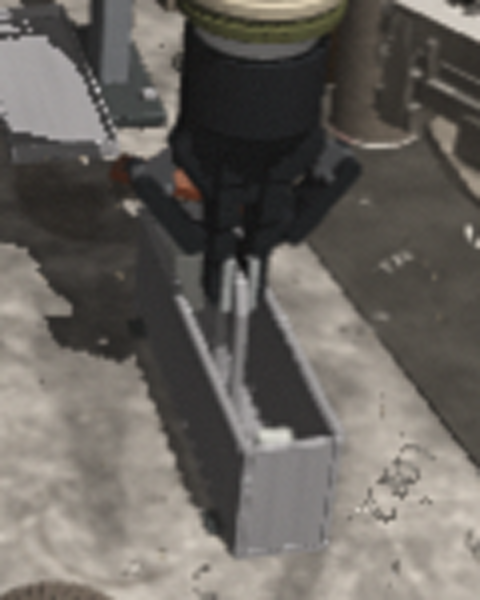

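```bash
python3 -m inch '[[[0,0,-0.02,0,0,0,1],[0,0,-0.07,0,0,0,1],[0,0,-0.14,0,0,0,1],[0,0,-0.21,0,0,0,1],[0,0,-0.28,0,0,0,1],[0,0,-0.32,0,0,0,1],[0,0,-0.32,0,0,0,1]]]'
python3 - <<'E'
from h import *
o=obs()
c=cap('wrist');cv2.imwrite('pics/w6.png',c['img'])
c=cap('side');zoom(c,'s6',290,150,430,350,3)
E
```

```text
t: 5.72
tool_pos: [0.5885, -0.2112, 0.2117]
orientation: [0.001, 0.741, 0.671, 0.001]
wrist_force: [0.5, 0.2, -2.0]
gripper_width: 0.0061
t 5.725 p [ 0.5885 -0.2112  0.2117] w 0.0061 F [ 0.5  0.2 -2. ]
[[0.099, 0.995, 0.003], [0.995, -0.099, -0.001], [-0.0, 0.003, -1.0]] j [-0.25  0.48  0.79  1.43 -0.34  1.37  0.45]
```

View pics/w6.png

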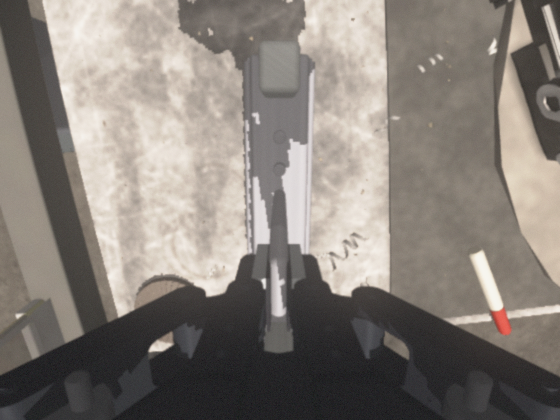

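View pics/s6.png

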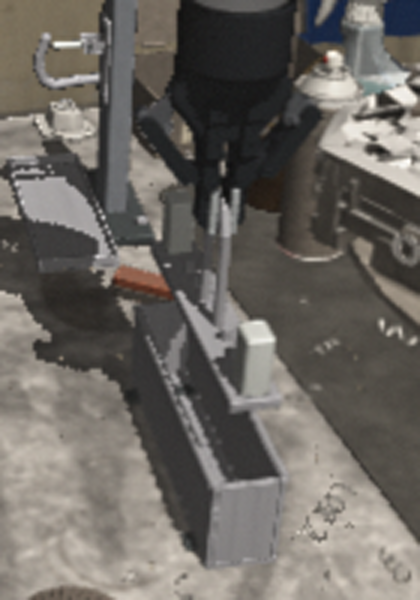

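```bash
python3 -m inch '[[[0.06,-0.1,0,0,0,0,1],[0.12,-0.2,0,0,0,0,1],[0.175,-0.29,0,0,0,0,1],[0.175,-0.29,0.1,0,0,0,1],[0.175,-0.29,0.2,0,0,0,1],[0.175,-0.29,0.28,0,0,0,1],[0.175,-0.29,0.3,0,0,0,1],[0.175,-0.29,0.3,0,0,0,1]]]'
python3 - <<'E'
from h import *
o=obs()
c=cap('wrist');cv2.imwrite('pics/w7.png',c['img'])
c=cap('side');zoom(c,'s7',250,200,430,350,4)
E
```

```text
t: 6.82
tool_pos: [0.4791, -0.1299, 0.0899]
orientation: [-0.0, 0.741, 0.671, -0.001]
wrist_force: [-0.3, 0.4, -1.9]
gripper_width: 0.006
t 6.825 p [ 0.4791 -0.1299  0.0899] w 0.006 F [-0.3  0.4 -1.9]
[[0.099, 0.995, -0.001], [0.995, -0.099, -0.0], [-0.001, -0.001, -1.0]] j [-0.48  0.29  0.8   1.93 -0.25  1.02  0.33]
```

View pics/w7.png

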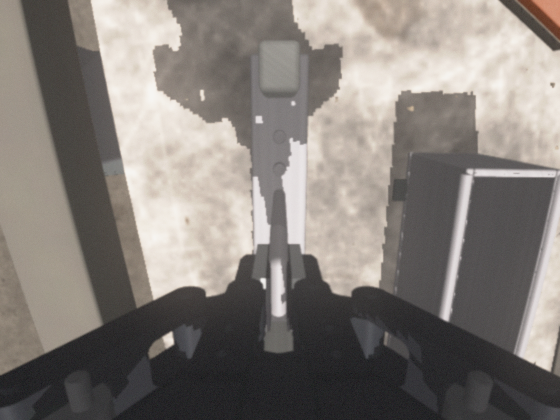

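View pics/s7.png

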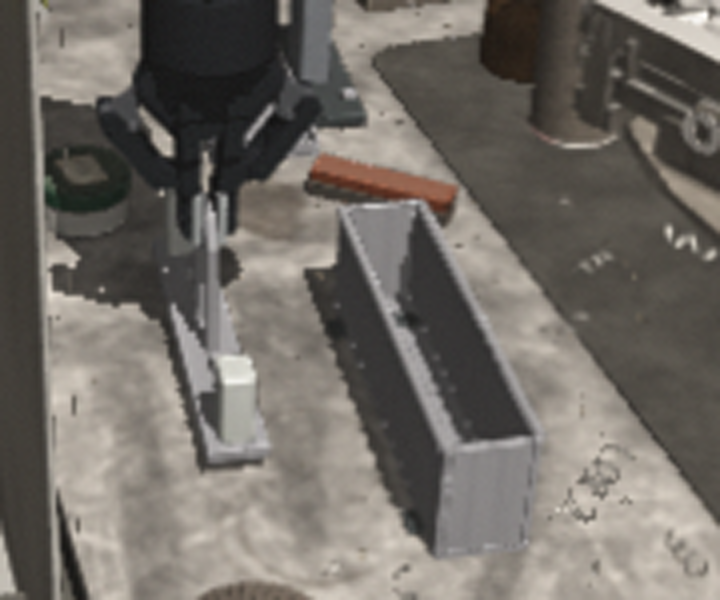

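```bash
python3 -m inch '[[[0,0,0.012,0,0,0,1],[0,0,0.022,0,0,0,1],[0,0,0.027,0,0,0,1],[0,0,0.027,0,0,0,1]]]'
```

```text
t: 7.42
tool_pos: [0.4793, -0.1298, 0.0792]
orientation: [-0.0, 0.741, 0.671, -0.0]
wrist_force: [0.5, 1.2, -0.9]
gripper_width: 0.0064
```

```bash
python3 -m inch '[[[0,0,0.003,0,0,0,1],[0,0,0.003,0,0,0,1]]]'; python3 -m inch '[[[0,0,0,0,0,0,0.7],[0,0,0,0,0,0,0.3],[0,0,0,0,0,0,0],[0,0,0,0,0,0,0],[0,0,0,0,0,0,0]]]'
python3 - <<'E'
from h import *
c=cap('wrist');cv2.imwrite('pics/w8.png',c['img'])
c=cap('side');zoom(c,'s8',250,200,430,350,4)
E
```

```text
t: 7.68
tool_pos: [0.4795, -0.1298, 0.0781]
orientation: [0.0, 0.741, 0.671, 0.0]
wrist_force: [0.4, 0.2, -1.4]
gripper_width: 0.0065
t: 8.3
tool_pos: [0.4794, -0.1297, 0.0781]
orientation: [0.0, 0.741, 0.671, -0.0]
wrist_force: [0.2, -0.5, -0.0]
gripper_width: 0.0854
```

View pics/w8.png

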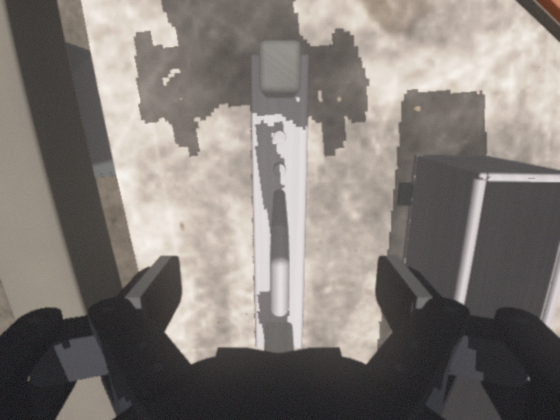

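View pics/s8.png

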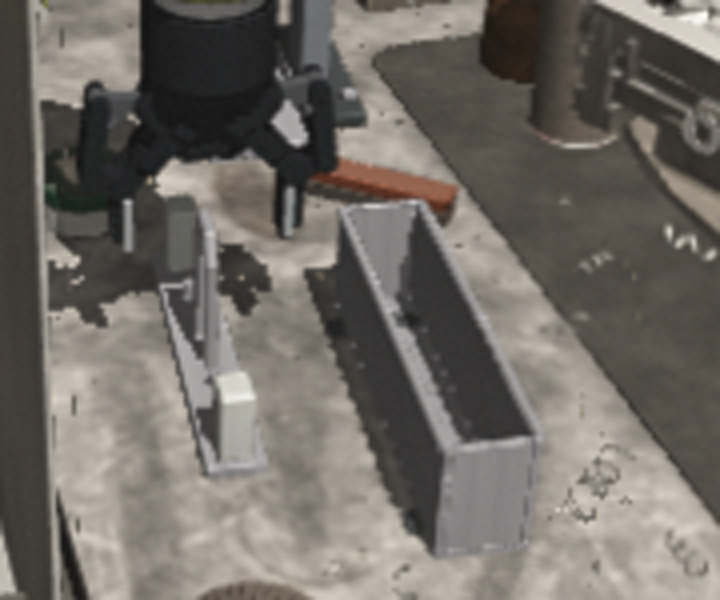

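```bash
python3 -m inch '[[[0,0,-0.1,0,0,0,0],[0,0,-0.24,0,0,0,0],[0,0,-0.37,0,0,0,0],[0,0,-0.39,0,0,0,0],[0,0,-0.39,0,0,0,0],[0,0,-0.39,0,0,0,0]]]'
python3 - <<'E'
from h import *
o=obs();c=cap('wrist');cv2.imwrite('pics/w9.png',c['img']);np.save('w9.npy',c['T'])
zoom(c,'w9z',230,60,330,310,2.3)
rows([(.50,0,.30,0),(.587,.186,.32,0)])
E
```

```text
t: 9.15
tool_pos: [0.4787, -0.1294, 0.2326]
orientation: [-0.001, 0.741, 0.671, -0.001]
wrist_force: [-0.7, -0.5, 0.2]
gripper_width: 0.0854
t 9.15 p [ 0.4787 -0.1294  0.2326] w 0.0854 F [-0.7 -0.5  0.2]
[[0.098, 0.995, -0.003], [0.995, -0.098, 0.0], [-0.0, -0.003, -1.0]] j [-0.57  0.12  0.85  1.74 -0.09  1.32  0.2 ]
[0.327, 0.021, -0.169] rz 0.0
[0.812, 0.191, -0.219] rz 0.0
```

View pics/w9z.png

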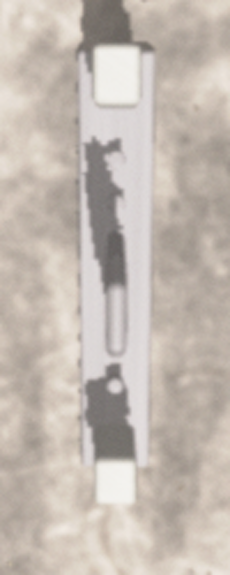

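```bash
python3 -m inch '[[[0.12,0,-0.12,0,0,0,0],[0.26,0.03,-0.22,0,0,0,0],[0.4,0.07,-0.22,0,0,0,0],[0.54,0.11,-0.22,0,0,0,0],[0.68,0.15,-0.22,0,0,0,0],[0.812,0.19,-0.22,0,0,0,0],[0.812,0.19,-0.22,0,0,0,0],[0.812,0.19,-0.22,0,0,0,0]]]'
python3 - <<'E'
from h import *
o=obs();c=cap('wrist');cv2.imwrite('pics/w10.png',c['img']);zoom(c,'w10z',220,80,400,260,4)
E
```

```text
t: 10.2
tool_pos: [0.5869, 0.1855, 0.3205]
orientation: [0.0, 0.741, 0.671, -0.002]
wrist_force: [0.9, -0.8, 0.8]
gripper_width: 0.0853
t 10.2 p [0.5869 0.1855 0.3205] w 0.0853 F [ 0.9 -0.8  0.8]
[[0.099, 0.995, -0.002], [0.995, -0.099, -0.002], [-0.002, -0.002, -1.0]] j [-0.82  0.39  0.67  1.25 -0.24  1.58 -0.28]
```

View pics/w10.png

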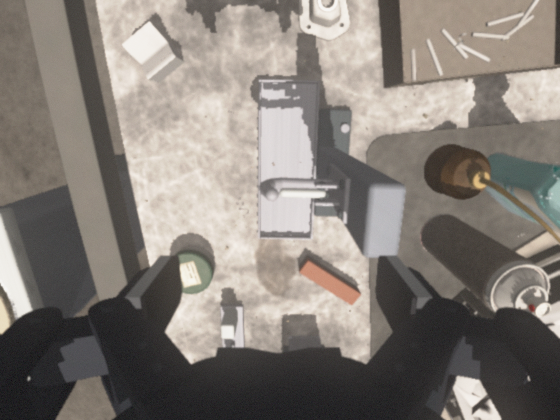

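View pics/w10z.png

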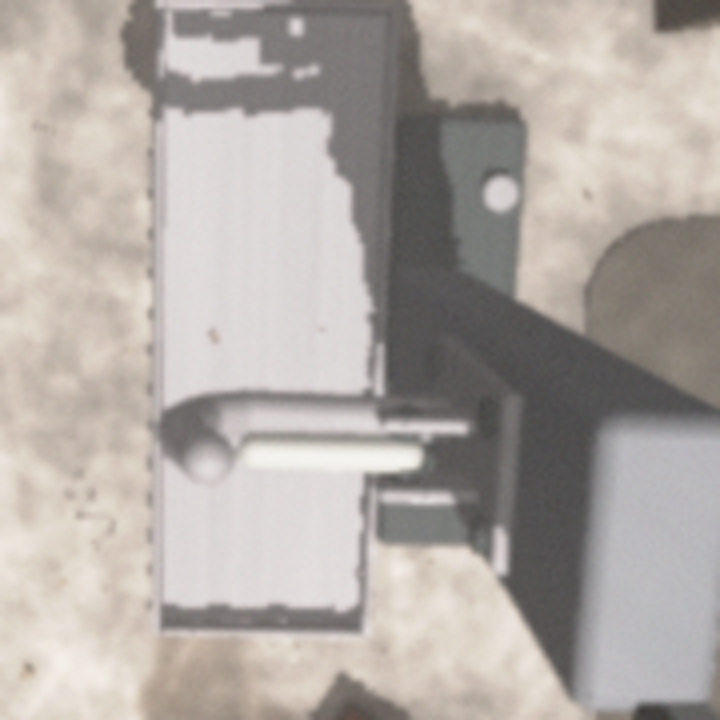

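```bash
python3 - <<'E'
from h import *
o=obs();c=cap('wrist')
n=plane(c,[(271.6,193.6)],.198)[0];g=plane(c,[(280,193.4),(325.9,193.4)],.19);print('nose',n,'gate',g)
tr=plane(c,[(220+160/4-.4,80+5/4),(220+162/4-.4,80+632/4-.4),(220+363/4,80+632/4-.4)],.014);print(tr)
e=tr[0]-tr[1];print('yaw tray',np.degrees(np.arctan2(-e[0],e[1])))
d=g[1]-g[0];yw=np.arctan2(d[1],d[0]);print('yaw gate',np.degrees(yw))
yw=np.radians(-5.6);X=np.array([np.cos(yw),np.sin(yw)])
print('mouth from nose',n[:2]+.012*X,'from gate tip',g[0][:2]+.006*X,'from tray',)
c2=dict(c);c2['T']=np.load('w9.npy')
r=plane(c2,[(280.1,193.7)],.104)[0];print('ring',r)
lug=plane(c2,[(230+117/2.3-.3,60+75/2.3-.3),(230+115/2.3-.3,60+482/2.3-.3)],.056);print('lugs',lug,lug.mean(0));d=lug[0]-lug[1];print(np.degrees(np.arctan2(-d[0],d[1])))
E
```

```text
t 10.25 p [0.587  0.1846 0.3212] w 0.0854 F [-0.  -0.8  0.4]
[[0.1, 0.995, -0.001], [0.995, -0.1, -0.001], [-0.002, -0.001, -1.0]] j [-0.82  0.39  0.67  1.25 -0.24  1.58 -0.28]
nose [0.5816413  0.19000572 0.198     ] gate [[0.58845638 0.18764386 0.19      ]
 [0.62758539 0.18370498 0.19      ]]
[[0.57372686 0.29870209 0.014     ]
 [0.5497437  0.08446949 0.014     ]
 [0.62335374 0.07702531 0.014     ]]
yaw tray -6.387620470625719
yaw gate -5.74825435593792
mouth from nose [0.59358402 0.18883473] from gate tip [0.59442775 0.18705837] from tray
ring [ 0.48003107 -0.12583819  0.104     ]
lugs [[ 0.48894006 -0.04080828  0.056     ]
 [ 0.47068262 -0.21889309  0.056     ]] [ 0.47981134 -0.12985068  0.056     ]
-5.8535703139871
```

```bash
python3 - <<'E'
from h import *
rows([(.55,.08,.32,0),(.489,-.04,.2,0),(.489,-.04,.08,0)])
E
```

```text
[-0.269, -0.066, 0.005] rz 0.0
[-0.582, -0.187, 0.305] rz 0.0
[-0.582, -0.187, 0.605] rz 0.0
```

```bash
python3 -m inch '[[[-0.14,-0.03,0,0,0,0,0],[-0.28,-0.07,0.02,0,0,0,0],[-0.42,-0.12,0.12,0,0,0,0],[-0.54,-0.17,0.22,0,0,0,0],[-0.582,-0.187,0.34,0,0,0,0],[-0.582,-0.187,0.45,0,0,0,0],[-0.582,-0.187,0.53,0,0,0,0],[-0.582,-0.187,0.53,0,0,0,0]]]'
python3 - <<'E'
from h import *
o=obs();c=cap('wrist');cv2.imwrite('pics/w11.png',c['img'])
togo([.4892,-.040,.016],-5.85+90)
E
```

```text
t: 11.3
tool_pos: [0.4875, -0.0393, 0.1086]
orientation: [-0.001, 0.742, 0.671, -0.002]
wrist_force: [0.6, 0.4, 1.3]
gripper_width: 0.0852
t 11.3 p [ 0.4875 -0.0393  0.1086] w 0.0852 F [0.6 0.4 1.3]
[[0.101, 0.995, -0.004], [0.995, -0.101, -0.0], [-0.001, -0.004, -1.0]] j [-0.65  0.24  0.76  1.92 -0.19  1.06  0.09]
shift [-0.0018  0.0011  0.2358]
turn [-0.0014  0.0001  0.002 ]
```

View pics/w11.png

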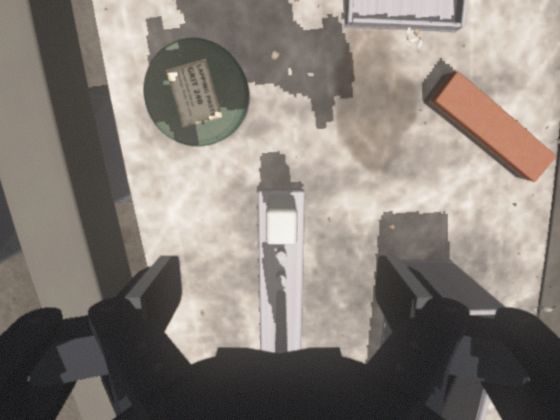

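```bash
python3 - <<'E'
from h import *
o=obs();c=cap('wrist');print(plane(c,[(282,226)],.056))
g=(c['img'].min(2)>185).astype(np.uint8);g[:195]=0;g[260:]=0;g[:,:262]=0;g[:,300:]=0
n,l,st,ce=cv2.connectedComponentsWithStats(g);print(st[1:][st[1:,4]>100],plane(c,[ce[1+np.argmax(st[1:,4])]],.056))
E
python3 -m inch '[[[-0.001,0.002,0.1,0,0,0,0],[-0.001,0.002,0.17,0,0,0,0],[-0.001,0.002,0.2,0,0,0,0],[-0.001,0.002,0.2,0,0,0,0]]]'
python3 - <<'E'
from h import *
o=obs();c=cap('wrist');cv2.imwrite('pics/w12.png',c['img'])
togo([.4892,-.040,.016],-5.85+90)
E
```

```text
t 11.35 p [ 0.4889 -0.0392  0.1103] w 0.0853 F [ 0.5 -0.4  0.5]
[[0.1, 0.995, -0.001], [0.995, -0.1, 0.0], [-0.0, -0.001, -1.0]] j [-0.65  0.24  0.76  1.92 -0.19  1.06  0.09]
[[ 0.49095825 -0.03961424  0.056     ]]
[[ 265  195   35   65 1560]] [[ 0.49217698 -0.04283547  0.056     ]]
t: 11.9
tool_pos: [0.4909, -0.0389, 0.0308]
orientation: [0.0, 0.741, 0.671, 0.0]
wrist_force: [1.1, -0.6, 0.4]
gripper_width: 0.0852
t 11.9 p [ 0.4909 -0.0389  0.0308] w 0.0852 F [ 1.1 -0.6  0.4]
[[0.099, 0.995, 0.001], [0.995, -0.099, -0.0], [-0.0, 0.001, -1.0]] j [-0.59  0.37  0.71  1.99 -0.31  0.89  0.19]
shift [-0.0033 -0.0052  0.0383]
turn [ 0.0019 -0.0003  0.0044]
```

View pics/w12.png

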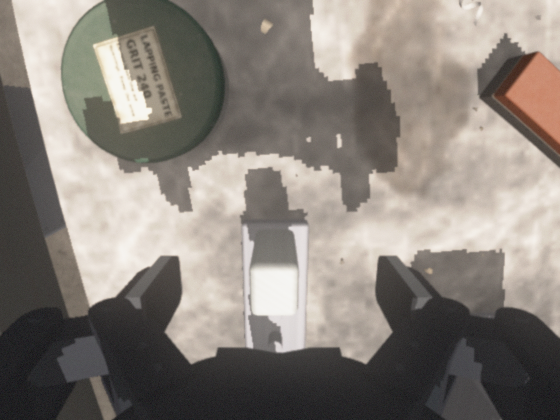

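```bash
python3 -m inch '[[[-0.003,-0.004,0.025,0,0,0,0],[-0.003,-0.004,0.038,0,0,0,0],[-0.003,-0.004,0.038,0,0,0,0.5],[-0.003,-0.004,0.038,0,0,0,1],[-0.003,-0.004,0.038,0,0,0,1],[-0.003,-0.004,0.038,0,0,0,1],[-0.003,-0.004,0.038,0,0,0,1]]]'
python3 - <<'E'
from h import *
o=obs();c=cap('wrist');cv2.imwrite('pics/w13.png',c['img'])
c=cap('side');zoom(c,'s13',250,180,430,330,4)
E
```

```text
t: 12.82
tool_pos: [0.489, -0.0398, 0.0152]
orientation: [0.0, 0.741, 0.671, 0.0]
wrist_force: [0.2, -0.2, 3.1]
gripper_width: 0.0196
t 12.825 p [ 0.489  -0.0398  0.0152] w 0.0196 F [ 0.2 -0.2  3.1]
[[0.098, 0.995, 0.0], [0.995, -0.098, 0.0], [0.0, 0.0, -1.0]] j [-0.57  0.39  0.7   2.   -0.33  0.86  0.21]
```

View pics/w13.png

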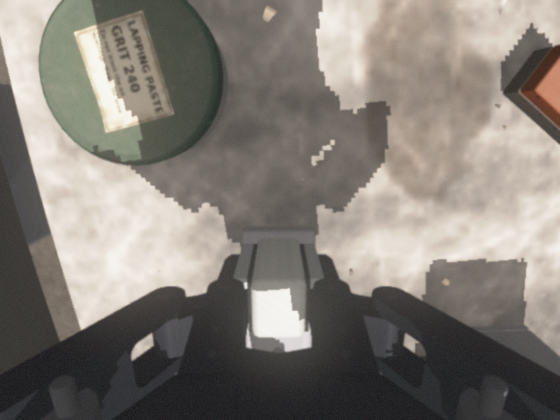

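View pics/s13.png

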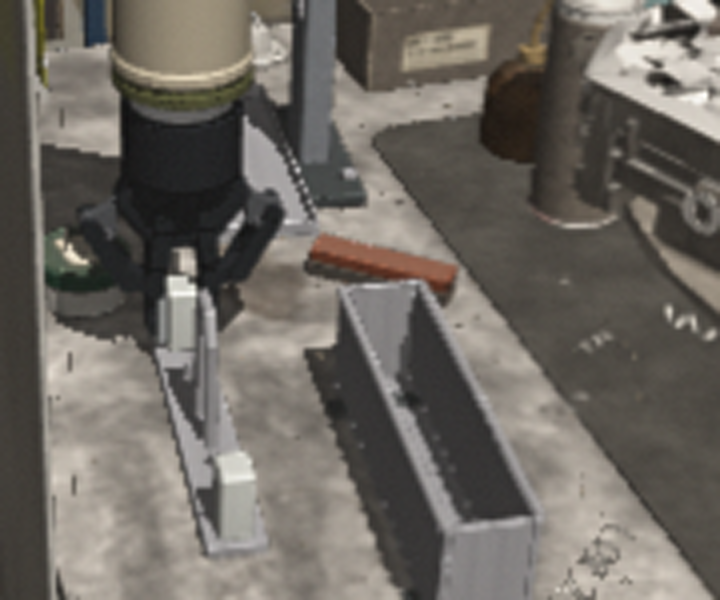

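```bash
python3 -m inch '[[[0,0,-0.015,0,0,0,1],[0,0,-0.05,0,0,0,1],[0,0,-0.1,0,0,0,1],[0,0,-0.15,0,0,0,1],[0,0,-0.2,0,0,0,1],[0,0,-0.2,0,0,0,1],[0,0,-0.2,0,0,0,1]]]'
python3 - <<'E'
from h import *
o=obs()
c=cap('side');zoom(c,'s14',250,150,430,300,4)
E
```

```text
t: 13.8
tool_pos: [0.4884, -0.0396, 0.0946]
orientation: [-0.0, 0.741, 0.671, -0.0]
wrist_force: [0.3, -1.0, -1.8]
gripper_width: 0.0192
t 13.8 p [ 0.4884 -0.0396  0.0946] w 0.0192 F [ 0.3 -1.  -1.8]
[[0.098, 0.995, -0.0], [0.995, -0.098, 0.0], [0.0, -0.0, -1.0]] j [-0.64  0.26  0.76  1.94 -0.21  1.02  0.11]
```

View pics/s14.png

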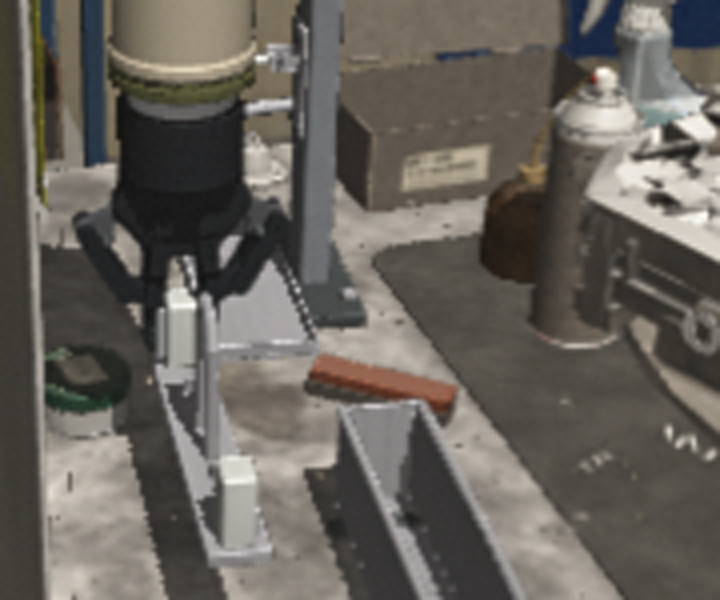

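```bash
python3 - <<'E'
from h import *
o=robot.get_obs();s=cap('side');p=o['tool_pos'];dz=p[2]-.0152
a=np.radians(-5.75);X=np.array([np.cos(a),np.sin(a),0]);Y=np.array([-X[1],X[0],0])
lug=np.array([p[0],p[1],dz]);ring=lug-.09*Y
def C(x,y,z):return ring+x*X+y*Y+np.array([0,0,z])
for n,P in[('ringtop near',C(0,-.01,.104)),('lugb top',C(0,-.09,.056)),('foot corners near',C(-.018,-.104,0)),('',C(.018,-.104,0)),('lugb botfront edges',C(-.01,-.102,.01)),('',C(.01,-.102,.01)),('luga topfront',C(0,.078,.056))]:
    q=proj(s,[P])[0];print(n,q,'zoom',(q-[250,150]+.5)*4)
E
```

```text
ringtop near [301.3629138 227.1827439] zoom [207.45165522 310.73097561]
lugb top [307.87571218 265.96319283] zoom [233.5028487  465.85277132]
foot corners near [300.32309801 291.94641753] zoom [203.29239205 569.7856701 ]
 [316.84318663 290.29778373] zoom [269.37274651 563.19113492]
lugb botfront edges [303.91021817 287.29267807] zoom [217.64087269 551.17071227]
 [313.12006468 286.38515265] zoom [254.48025873 547.5406106 ]
luga topfront [294.68824174 225.926169  ] zoom [180.75296697 305.70467599]
```

```bash
python3 - <<'E'
from h import *
rows([(.488,0.0,.1317,0),(.488,.25,.1317,0),(.495,.285,.1317,0),(.5334,.2846,.1317,0)])
E
```

```text
[0.099, -0.01, -0.094] rz 0.0
[0.721, -0.072, -0.094] rz 0.0
[0.81, -0.063, -0.094] rz 0.0
[0.818, 0.033, -0.094] rz 0.0
```

```bash
python3 -m inch '[[[0.05,-0.005,-0.09,0,0,0,1],[0.17,-0.017,-0.094,0,0,0,1],[0.3,-0.03,-0.094,0,0,0,1],[0.43,-0.043,-0.094,0,0,0,1],[0.56,-0.056,-0.094,0,0,0,1],[0.69,-0.07,-0.094,0,0,0,1],[0.79,-0.065,-0.094,0,0,0,1],[0.81,-0.063,-0.094,0,0,0,1]]]'
python3 -m inch '[[[0.004,0.05,0,0,0,0,1],[0.008,0.096,0,0,0,0,1],[0.008,0.096,0,0,0,0,1],[0.008,0.096,0,0,0,0,1]]]'
python3 - <<'E'
from h import *
o=obs()
c=cap('side');zoom(c,'s15',270,120,360,240,5)
c=cap('top');zoom(c,'t15',170,100,300,220,5)
c=cap('wrist');cv2.imwrite('pics/w15.png',c['img'])
E
```

```text
t: 14.9
tool_pos: [0.4943, 0.2886, 0.131]
orientation: [-0.0, 0.739, 0.673, -0.001]
wrist_force: [0.3, -0.4, -2.9]
gripper_width: 0.0194
t: 15.4
tool_pos: [0.5335, 0.2837, 0.1319]
orientation: [-0.0, 0.741, 0.671, -0.001]
wrist_force: [-0.5, -0.5, -2.1]
gripper_width: 0.0195
t 15.4 p [0.5335 0.2837 0.1319] w 0.0195 F [-0.5 -0.5 -2.1]
[[0.099, 0.995, -0.001], [0.995, -0.099, -0.001], [-0.001, -0.001, -1.0]] j [-0.98  0.45  0.59  1.59 -0.26  1.19 -0.44]
```

View pics/s15.png

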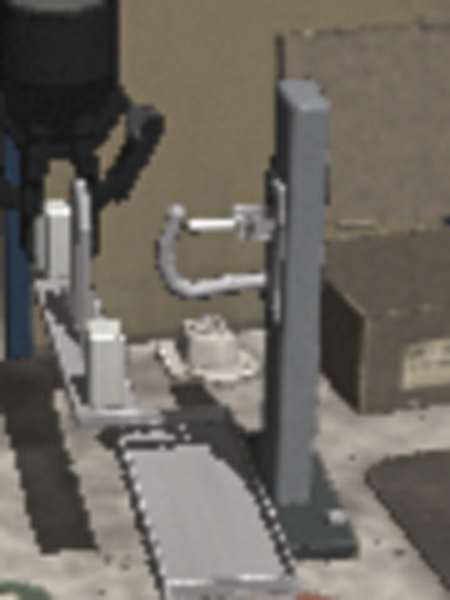

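View pics/t15.png

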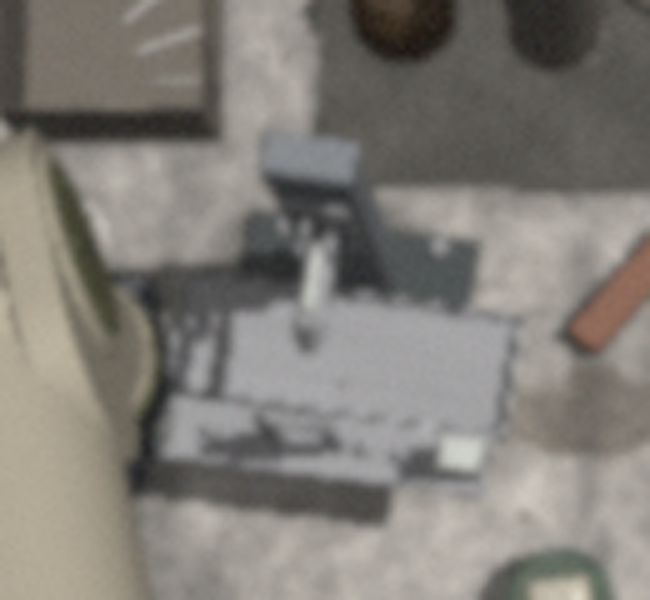

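```bash
python3 - <<'E'
from h import *
o=robot.get_obs();s=cap('side');t=cap('top');p=o['tool_pos']
a=np.radians(-5.75);X=np.array([np.cos(a),np.sin(a),0]);Y=np.array([-X[1],X[0],0])
ring=np.array([p[0],p[1],p[2]+.0848])-.09*Y
M=np.array([.594,.188,.19])
for n,P in[('ringtop',ring+[0,0,.004]),('bar -10',ring-.01*Y),('bar+10',ring+.01*Y),('lugbtop',ring-.09*Y+[0,0,-.044]),('nose ball',M-.012*X+[0,0,.008]),('gate tip',M-.006*X),('bottom',M-.004*X+[0,0,-.042]),('bend',M-.019*X+[0,0,-.022])]:
    q=proj(s,[P])[0];q2=proj(t,[P])[0];print(n,P.round(4),'s zoom',((q-[270,120]+.5)*5).round(0),'t zoom',((q2-[170,100]+.5)*5).round(0))
E
```

```text
ringtop [0.5244 0.195  0.2212] s zoom [ 76. 183.] t zoom [282. 419.]
bar -10 [0.5234 0.185  0.2172] s zoom [ 79. 196.] t zoom [302. 422.]
bar+10 [0.5254 0.2049 0.2172] s zoom [ 74. 183.] t zoom [264. 417.]
lugbtop [0.5154 0.1054 0.1732] s zoom [101. 324.] t zoom [456. 452.]
nose ball [0.5821 0.1892 0.198 ] s zoom [175. 214.] t zoom [303. 320.]
gate tip [0.588  0.1886 0.19  ] s zoom [185. 226.] t zoom [307. 312.]
bottom [0.59   0.1884 0.148 ] s zoom [187. 292.] t zoom [316. 324.]
bend [0.5751 0.1899 0.168 ] s zoom [163. 263.] t zoom [308. 343.]
```

```bash
python3 -m inch '[[[0,0.05,0,0,0,0,1],[0,0.1,0,0,0,0,1],[0,0.15,0,0,0,0,1],[0,0.174,0,0,0,0,1],[0,0.174,0,0,0,0,1]]]'
python3 - <<'E'
from h import *
o=obs();p=o['tool_pos'];R0=T_tool(o)[:3,:3]
ring=p+np.array([0,0,.0848])-.09*R0[:,0];M=np.array([.594,.188,.19]);print('ring in stand (tool y, tool x, z):',((ring-M)@R0).round(4))
c=cap('side');zoom(c,'s16',280,130,350,220,7)
c=cap('top');zoom(c,'t16',190,110,290,200,6)
c=cap('wrist');cv2.imwrite('pics/w16.png',c['img'])
E
```

```text
t: 16.27
tool_pos: [0.6034, 0.2773, 0.1322]
orientation: [0.0, 0.741, 0.671, -0.0]
wrist_force: [-0.1, -0.3, -1.8]
gripper_width: 0.0193
t 16.275 p [0.6034 0.2773 0.1322] w 0.0193 F [-0.1 -0.3 -1.8]
[[0.099, 0.995, -0.0], [0.995, -0.099, -0.0], [-0.001, -0.0, -1.0]] j [-0.86  0.58  0.58  1.41 -0.32  1.25 -0.36]
ring in stand (tool y, tool x, z): [-0.0002  0.0005 -0.0271]
```

View pics/s16.png

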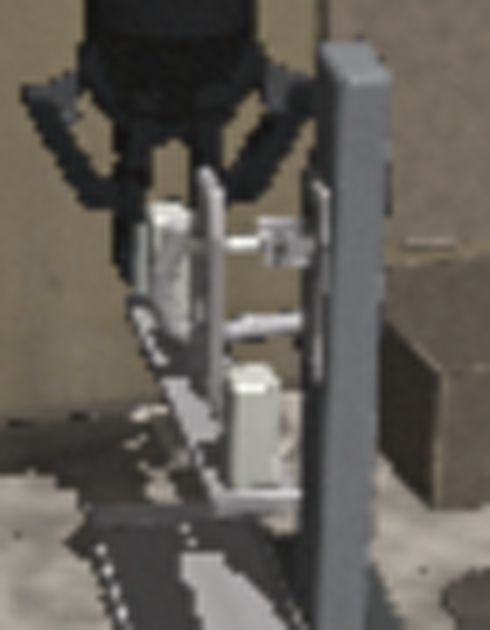

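View pics/t16.png

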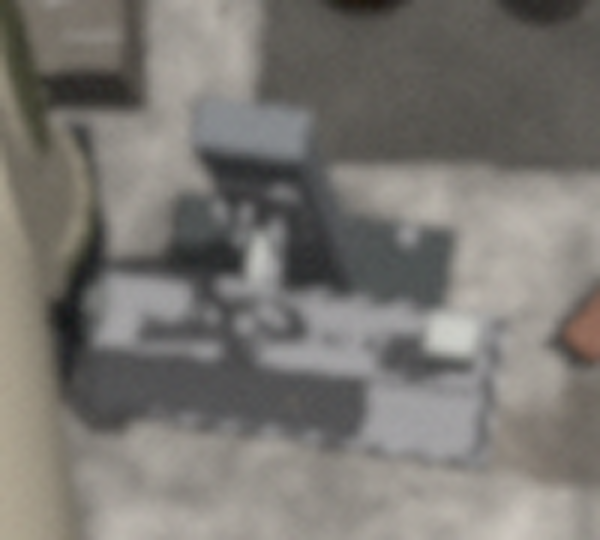

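```bash
python3 -m inch '[[[0,0,0.025,0,0,0,1],[0,0,0.045,0,0,0,1],[0,0,0.045,0,0,0,1],[0,0,0.045,0,0,0,1]]]'
python3 -m inch '[[[0,0,0.01,0,0,0,1],[0,0,0.015,0,0,0,1],[0,0,0.015,0,0,0,1]]]'
python3 - <<'E'
from h import *
o=obs()
c=cap('side');zoom(c,'s17',280,130,350,220,7)
E
```

```text
t: 16.92
tool_pos: [0.6033, 0.2776, 0.1144]
orientation: [-0.0, 0.741, 0.671, -0.0]
wrist_force: [-0.1, -0.0, -2.6]
gripper_width: 0.0194
t: 17.3
tool_pos: [0.6035, 0.2776, 0.1086]
orientation: [0.0, 0.741, 0.671, 0.0]
wrist_force: [-1.0, -0.3, 1.6]
gripper_width: 0.0196
t 17.3 p [0.6035 0.2776 0.1086] w 0.0196 F [-1.  -0.3  1.6]
[[0.098, 0.995, 0.0], [0.995, -0.098, -0.0], [-0.0, 0.0, -1.0]] j [-0.86  0.6   0.57  1.43 -0.33  1.21 -0.35]
```

View pics/s17.png

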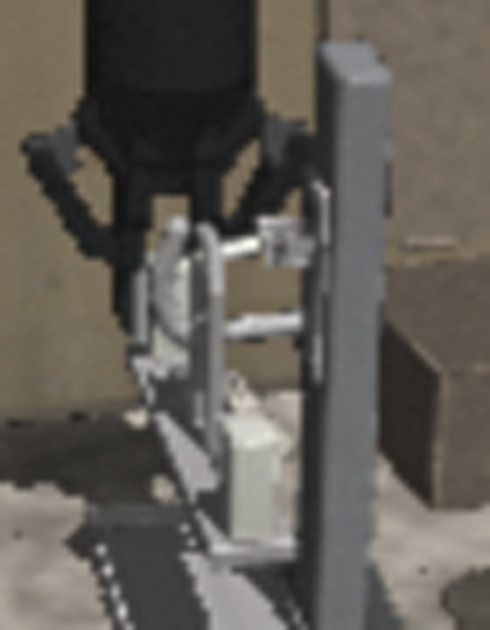

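```bash
python3 -m inch '[[[0,-0.005,0.015,0,0,0,1],[0,-0.007,0.03,0,0,0,1],[0,-0.009,0.045,0,0,0,1],[0,-0.009,0.045,0,0,0,1]]]'
python3 - <<'E'
from h import *
o=obs()
c=cap('side');zoom(c,'s18',280,130,350,220,7)
E
```

```text
t: 17.85
tool_pos: [0.598, 0.2781, 0.0889]
orientation: [-0.001, 0.741, 0.671, -0.002]
wrist_force: [-5.6, 1.0, 0.4]
gripper_width: 0.0193
t 17.85 p [0.598  0.2781 0.0889] w 0.0193 F [-5.6  1.   0.4]
[[0.099, 0.995, -0.004], [0.995, -0.099, -0.001], [-0.001, -0.004, -1.0]] j [-0.86  0.61  0.56  1.46 -0.34  1.17 -0.35]
```

View pics/s18.png

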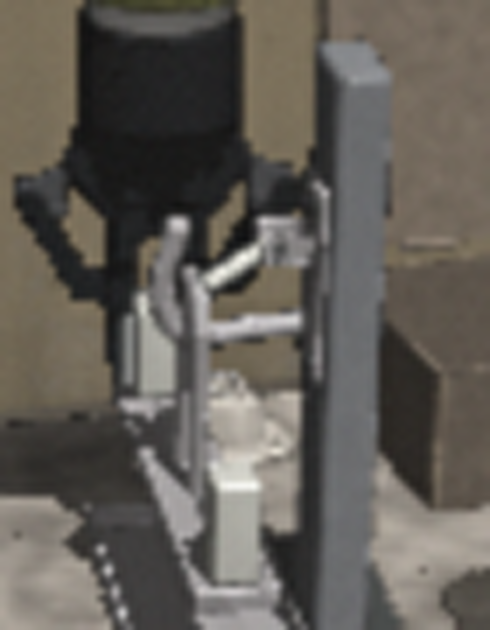

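```bash
python3 -m inch '[[[0,0,0.012,0,0,0,1],[0,0,0.022,0,0,0,1],[0,0,0.03,0,0,0,1],[0,0,0.03,0,0,0,1]]]'
python3 - <<'E'
from h import *
o=obs()
c=cap('side');zoom(c,'s19',280,130,350,220,7)
E
```

```text
t: 18.4
tool_pos: [0.5997, 0.2778, 0.0781]
orientation: [0.0, 0.741, 0.671, -0.0]
wrist_force: [-0.0, -0.7, -1.9]
gripper_width: 0.0194
t 18.4 p [0.5997 0.2778 0.0781] w 0.0194 F [-0.  -0.7 -1.9]
[[0.099, 0.995, -0.0], [0.995, -0.099, -0.0], [-0.0, -0.0, -1.0]] j [-0.86  0.62  0.56  1.47 -0.34  1.15 -0.34]
```

View pics/s19.png

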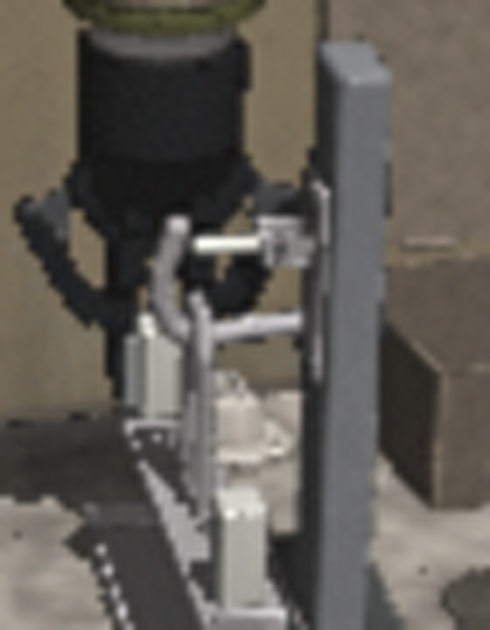

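```bash
python3 -m inch '[[[0,-0.002,0.007,0,0,0,1],[0,-0.002,0.01,0,0,0,1],[0,-0.002,0.01,0,0,0,1]]]';python3 -m inch '[[[0,0,0.003,0,0,0,1],[0,0,0.003,0,0,0,1]]]'
```

```text
t: 18.82
tool_pos: [0.599, 0.278, 0.0745]
orientation: [0.0, 0.741, 0.671, -0.0]
wrist_force: [-1.4, 0.2, -2.0]
gripper_width: 0.0193
t: 19.08
tool_pos: [0.5993, 0.278, 0.0737]
orientation: [0.0, 0.741, 0.671, 0.0]
wrist_force: [-0.5, -0.4, 1.4]
gripper_width: 0.0195
```

```bash
python3 -m inch '[[[0,0,-0.001,0,0,0,1],[0,0,-0.001,0,0,0,0.75],[0,0,-0.001,0,0,0,0.7],[0,0,-0.001,0,0,0,0.6],[0,0,-0.001,0,0,0,0.45],[0,0,-0.001,0,0,0,0.3],[0,0,-0.001,0,0,0,0.3]]]'
python3 - <<'E'
from h import *
o=obs()
c=cap('side');zoom(c,'s20',280,130,350,220,7)
c=cap('wrist');cv2.imwrite('pics/w20.png',c['img'])
E
```

```text
t: 19.95
tool_pos: [0.599, 0.2781, 0.0737]
orientation: [0.0, 0.741, 0.671, -0.0]
wrist_force: [-0.3, -1.0, -0.3]
gripper_width: 0.0602
t 19.95 p [0.599  0.2781 0.0737] w 0.0602 F [-0.3 -1.  -0.3]
[[0.098, 0.995, -0.0], [0.995, -0.098, -0.0], [-0.0, -0.0, -1.0]] j [-0.86  0.62  0.56  1.48 -0.35  1.14 -0.34]
```

View pics/s20.png

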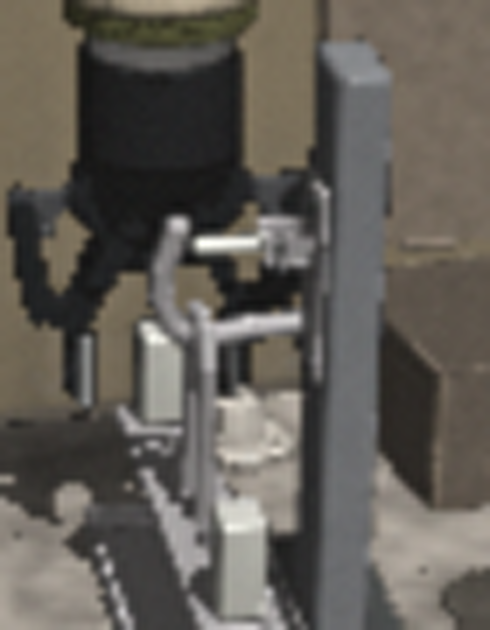

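View pics/w20.png

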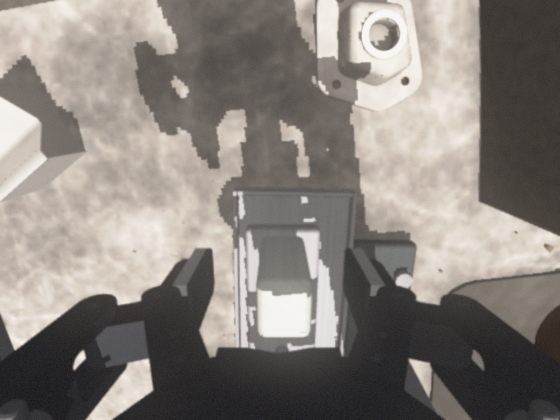

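```bash
python3 -m inch '[[[0,0,-0.03,0,0,0,0.3],[0,0,-0.08,0,0,0,0.3],[0.03,0,-0.15,0,0,0,0.3],[0.06,0,-0.25,0,0,0,0.3],[0.1,-0.05,-0.38,0,0,0,0.3],[0.15,-0.12,-0.48,0,0,0,0.3],[0.15,-0.15,-0.48,0,0,0,0.3],[0.15,-0.15,-0.48,0,0,0,0.3]]]'
python3 - <<'E'
from h import *
o=obs()
c=cap('side');zoom(c,'s21',240,130,360,260,4.5)
c=cap('top');zoom(c,'t21',130,110,430,270,2.6)
c=cap('wrist');cv2.imwrite('pics/w21.png',c['img'])
E
```

```text
t: 21.05
tool_pos: [0.5446, 0.3439, 0.2667]
orientation: [-0.0, 0.741, 0.672, 0.001]
wrist_force: [0.3, -0.0, 0.1]
gripper_width: 0.0596
t 21.05 p [0.5446 0.3439 0.2667] w 0.0596 F [ 0.3 -0.   0.1]
[[0.097, 0.995, 0.001], [0.995, -0.097, 0.001], [0.001, 0.0, -1.0]] j [-1.01  0.46  0.6   1.27 -0.25  1.49 -0.54]
```

View pics/s21.png

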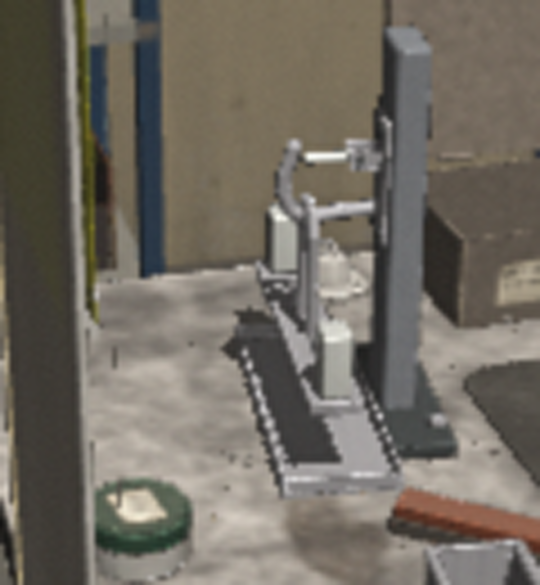

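View pics/t21.png

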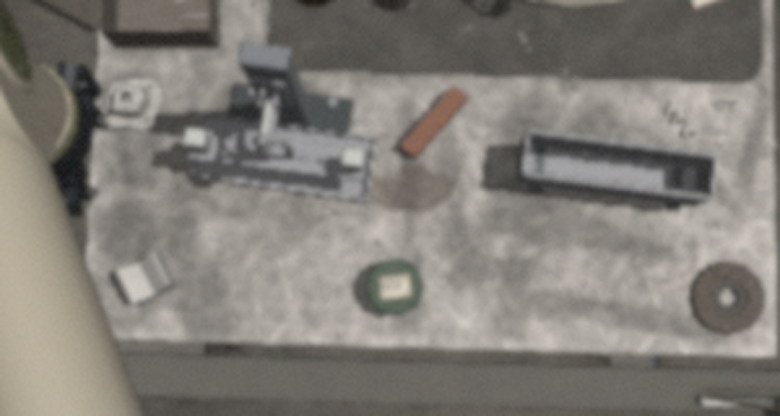

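View pics/w21.png

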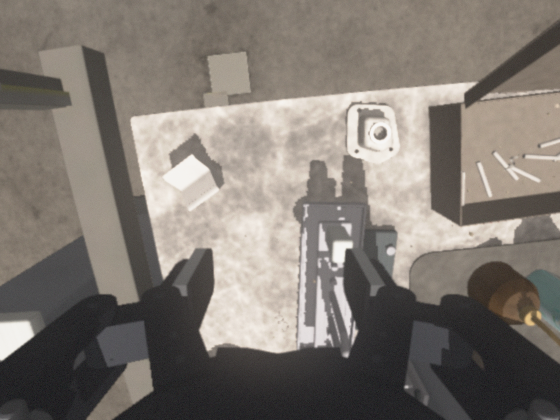

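```bash
python3 -m inch '[[[0,0,0,0,0,0,0.3],[0,0,0,0,0,0,0.3],[0,0,0,0,0,0,0.3],[0,0,0,0,0,0,0.3],[0,0,0,0,0,0,0.3],[0,0,0,0,0,0,0.3]]]'
python3 - <<'E'
from h import *
c=cap('side');zoom(c,'s22',240,130,360,260,4.5)
a=cv2.imread('pics/s21.png').astype(int);b=cv2.imread('pics/s22.png').astype(int);print('max diff',abs(a-b).max(),(abs(a-b).max(2)>40).sum())
print(robot.close_job())
E
```

```text
t: 21.95
tool_pos: [0.5452, 0.3437, 0.2657]
orientation: [-0.0, 0.741, 0.671, -0.0]
wrist_force: [0.7, 0.9, 0.9]
gripper_width: 0.0597
max diff 6 0
the job is handed in; nothing more can be done
None
```

View pics/s22.png

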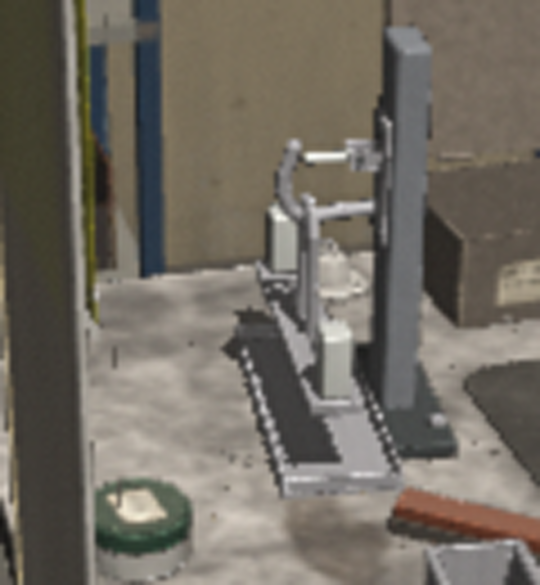

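The job is done and handed in: the carrier hangs upright in the shut hook, and the robot is clear of everything. I lifted it out of the trough by its ring, stood it upright on the bench in front of the trough and let go. Then I took it by the +y lug, brought the ring over the nose, pressed the gate down until it snapped shut, released and withdrew.

- **Hanging:** the last side picture (t ≈ 22 s of 61 s) shows the gate level and shut, with the ring resting in the hook. It matches the picture from 0.9 s earlier, so the carrier is not swinging.
- **Bystanders:** in the top picture all five look to be where they were at the start. I judged this by eye and did not re-measure their positions.
- **Forces:** the wrist force stayed within about 6 N in every reading I took. The wrist reads close to zero now that the gripper is clear.
- **Disagreements:** my two estimates of the hook mouth differed by about 1–2 mm. The ring's sideways position from one picture was about 4 mm off the value from the lugs. I used the lug value, and the ring went over the nose without trouble.

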